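Find the softest printing pad and push its tag down

ROBOT

A 6-joint arm with a two-finger parallel gripper is mounted at the origin on the work surface. World frame = base frame: x ahead of the robot, y to its left, z up, the work surface at z = 0. Lengths are in m, angles in rad, forces in N, time in s.
With the tool pointing down it reaches from about 0.325 to 0.875 m from the base axis. Payload 4.4 kg.
Tool frame: the origin (TCP) lies at the very end of the fingers, on their centre line; the grasp point (between the pads) lies env.grip_depth behind it (env.grip_depth is the distance from the TCP to the grasp point, in m); x points along the fingers, y is the direction in which the jaws open and shut, and the axes are right-handed (so a half turn about x gives the same grasp; the last joint's range is limited). The gripper opens to 85 mm and grips with 20 to 120 N. Pads are 22 mm wide; open, the fingers measure 114 mm over their backs; the gripper's body (76 mm by 85 mm) begins 54 mm behind the grasp point. The pads swing forward as they close: fully open they stand 13 mm farther back than shut.
Start: joints at [-1.298, 0.207, 1.542, -0, 1.393, -0.15], TCP at [0.236, -0.524, 0.231] pointing down, gripper open.
Joint ranges: [-2.73, 2.73], [-0.86, 2.22], [0.23, 2.46], [-1.11, 4.25], [0.08, 2.63], [-2.82, 2.82]. Speed limits (rad/s): [2.79, 2.79, 3.14, 3.14, 3.14, 3.14].

INTERFACE

Orientations are given as a unit quaternion [x, y, z, w].
In Python, from rig import env, viewer, job, find_in, tip_of gives the robot as it stands. The module is installed in compiled form; this text tells all that it offers.
- The arm moves only by the shell command python3 -m handwheel 'ROWS' [OPENING]. ROWS is JSON, a list of rows, each an object of numbers: "x", "y", "z": the shift along the tool's x, y, z scaled (see below); "ax", "ay", "az": the turn, a rotation vector about the tool's x, y, z scaled (see below). A call has 1 to 10 rows; each row shifts and turns the commanded pose from where the row before left it, along the tool's axes as they then stand; what a row does not reach is not made up. The controller multiplies each number of a shift by 0.2 m and each number of a turn by 180 degrees. A row lasts 1/12 s, in which the tool goes at most 41.7 mm and 7.16 degrees, less where a joint would pass 70% of its speed; a pose out of reach is approached as far as the arm can. A call with a number of a shift or a turn outside -1 to 1 is refused whole. A call with a gripper value outside its range is refused whole. OPENING is the opening, from 0 (shut) to 1 (fully open), set as the call begins (- or left out, the last holds). The fingers move at their own pace and stop on an object; the grip force is fixed at half the most. Time passes only in rows, so rows that do not move let the fingers close. It gives the time, the measured TCP pose, the force and the opening at its end, in the units of the state.
- env.get_obs(): the state, without advancing time (a new reading comes with each control period).
- viewer.snapshot(name): name is "side" or "top" or "wrist"; returns the picture (480x640x3 uint8, blue, green, red); there is no depth.
- viewer.camera_model(name): a dict with "fovy" (degrees; the focal length in pixels is half the picture's height over the tangent of half this angle, whatever the lens; pixels are square), "cx", "cy" (the principal point, pixels), "xyz" and "orientation" of the camera in the world; the wrist camera has in their place "T_tool_cam" (4x4, takes a point from camera to tool coordinates, whose origin is the TCP and whose axes are the tool frame's). Camera axes: x right, y down, z forward; pixel columns grow to the right and rows downward; lengths in m; the calibration is good to about 2 mm. The wrist camera is an equidistant fisheye: a pixel r from the principal point sees the ray r / f radians off the axis. A picture is of the moment at which its call begins: read the wrist's pose just before it. camera_model takes no time and is no camera call.
- job.hand_in(): hands the job in, once; it reports no verdict.
Trained networks look in the newest picture that a camera, given by its name, has taken for a name from the list of things; names that differ only in an ending like _2 or _b are one class to them, and where a whole thing is asked for, a point or a joint stands for the part that bears it (a point fixed in the world has none). Each returns a list of dicts, best first, with "conf" (0 to 1); they miss things now and then, are a little off and sometimes report something else, mostly with a low value. They report only what shows in the picture. A call takes as long as a camera call.
- find_in(target, camera): "bbox" ([left, top, width, height] in pixels, round what is visible of it).
- tip_of(target, camera): "uv" ([column, row] in pixels: a listed point, or the origin of a listed thing).
The state is a dict: "clock": time; "joints": joint angles; "joint_velocities": joint speeds; "tau": joint torques, N m; "ee_pos": TCP position; "tcp_rot": TCP orientation; "contact_force": force on the tool from outside, world axes, zero at the start; "moment": the same for the moment, N m; "finger_gap": finger opening in m.
Only numpy, scipy, OpenCV 4.12 (cv2) and the standard library are available. Lean on these libraries where they do the work, as an engineer would, in place of code of your own. Each camera call takes 0.05 s, during which the arm holds its last target.

TASK

A fragile leaf is to be printed on the softest of the three sprung felt pads: with the fingertips press each pad in turn, one at a time from the robot's left to its right, about half a centimetre down for a moment, to feel which gives most easily. Then push the brass tag of that softest stand all the way down and leave the other two tags up. Only press: do not lift or tip the stands or shove them about, and leave the mug, jar, box and brush alone.

Things in the scene. Friction and masses are not known exactly. Their poses are not given: they have to be found in the camera images.
- stand_a: One of 3 look-alike stands, loose, side by side: plywood base 170 (own x) x 110 (own y) x 18 mm, 1.6 kg. Origin: centre of the underside, z up. Pad axis at own x = -35 mm, y = 0 (near end), tag at own x = +50 mm, y = 0 (far end); yaw within 0.3 rad. The robot's left is +y. The stands change places from run to run; the letter is no clue to place or stiffness.
- pad_a_top (a point): Centre of the top face of stand_a's pad: a grey felt disc 72 mm across on a wooden disc 76 mm across, together 16 mm thick, on a visible coil spring; top 61 to 62 mm above the table when not pressed. Moves with the pad.
- pad_a (a joint): How far stand_a's pad is pressed straight down, m: 0 = up (at rest a pad sinks under 1.5 mm by its own 50 g), 0.010 = bottomed out; the spring returns it. Push-back 2 to 9 N at 5 mm, 4 to 18 N at 10 mm, depending on the hidden spring; at the same depth each pad pushes at least 1.7 times as hard as the next softer one.
- tag_a_top (a point): Centre of the top face of stand_a's tag: an upright brass plate with a flat cap 14 (own x) x 36 (own y) x 6 mm, sliding straight down between two dark wooden cheeks whose tops are 34 mm above the table. Cap top 60 mm above the table when fully up, 42 mm when fully down. Moves with the tag.
- tag_a (a joint): How far stand_a's tag is pushed down, m: 0 = fully up, 0.018 = fully down on its stop. It starts within 3 mm of fully up, slides with about 2.5 N of friction and stays where it is left.
- stand_b: One of 3 look-alike stands, loose, side by side: plywood base 170 (own x) x 110 (own y) x 18 mm, 1.6 kg. Origin: centre of the underside, z up. Pad axis at own x = -35 mm, y = 0 (near end), tag at own x = +50 mm, y = 0 (far end); yaw within 0.3 rad. The robot's left is +y. The stands change places from run to run; the letter is no clue to place or stiffness.
- pad_b_top (a point): Centre of the top face of stand_b's pad: a grey felt disc 72 mm across on a wooden disc 76 mm across, together 16 mm thick, on a visible coil spring; top 61 to 62 mm above the table when not pressed. Moves with the pad.
- pad_b (a joint): How far stand_b's pad is pressed straight down, m: 0 = up (at rest a pad sinks under 1.5 mm by its own 50 g), 0.010 = bottomed out; the spring returns it. Push-back 2 to 9 N at 5 mm, 4 to 18 N at 10 mm, depending on the hidden spring; at the same depth each pad pushes at least 1.7 times as hard as the next softer one.
- tag_b_top (a point): Centre of the top face of stand_b's tag: an upright brass plate with a flat cap 14 (own x) x 36 (own y) x 6 mm, sliding straight down between two dark wooden cheeks whose tops are 34 mm above the table. Cap top 60 mm above the table when fully up, 42 mm when fully down. Moves with the tag.
- tag_b (a joint): How far stand_b's tag is pushed down, m: 0 = fully up, 0.018 = fully down on its stop. It starts within 3 mm of fully up, slides with about 2.5 N of friction and stays where it is left.
- stand_c: One of 3 look-alike stands, loose, side by side: plywood base 170 (own x) x 110 (own y) x 18 mm, 1.6 kg. Origin: centre of the underside, z up. Pad axis at own x = -35 mm, y = 0 (near end), tag at own x = +50 mm, y = 0 (far end); yaw within 0.3 rad. The robot's left is +y. The stands change places from run to run; the letter is no clue to place or stiffness.
- pad_c_top (a point): Centre of the top face of stand_c's pad: a grey felt disc 72 mm across on a wooden disc 76 mm across, together 16 mm thick, on a visible coil spring; top 61 to 62 mm above the table when not pressed. Moves with the pad.
- pad_c (a joint): How far stand_c's pad is pressed straight down, m: 0 = up (at rest a pad sinks under 1.5 mm by its own 50 g), 0.010 = bottomed out; the spring returns it. Push-back 2 to 9 N at 5 mm, 4 to 18 N at 10 mm, depending on the hidden spring; at the same depth each pad pushes at least 1.7 times as hard as the next softer one.
- tag_c_top (a point): Centre of the top face of stand_c's tag: an upright brass plate with a flat cap 14 (own x) x 36 (own y) x 6 mm, sliding straight down between two dark wooden cheeks whose tops are 34 mm above the table. Cap top 60 mm above the table when fully up, 42 mm when fully down. Moves with the tag.
- tag_c (a joint): How far stand_c's tag is pushed down, m: 0 = fully up, 0.018 = fully down on its stop. It starts within 3 mm of fully up, slides with about 2.5 N of friction and stays where it is left.
- mug: Bystander beyond the stands: white mug, 76 mm across, 95 mm high, with brushes standing up to about 225 mm, loose. Origin at the centre of its underside.
- jar: Bystander beyond the stands: small lidded jar, 54 mm across, 62 mm high, loose. Origin at the centre of its underside.
- pencil_box: Bystander to the left of the stands: closed green box, 94 x 134 x 51 mm, loose. Origin at the centre of its underside.
- brush: Bystander to the right of the stands: a brush lying on the table, loose, under 40 mm high. Origin on its underside.

How it is judged:
By the outcome, as a careful person would: the job done as asked, in the order asked, and still so for the second after the job is handed in, with the robot touching nothing.
It also fails if it takes over 58 s, if anything falls off the work surface, if the arm or the gripper's body presses on something with over 40 N, if the wrist force passes 120 N, or if a joint passes its speed limit or range.

## Working session

There is one attempt and no reset: what is moved stays moved. The work goes in short steps, Python scripts to look and compute and a shell command to move; the robot and the scene stay as the last step left them, time stands still between calls to the robot, and variables do not carry over. Pictures are saved under pics/ and viewed, and the job is handed in when it is done.

```bash
mkdir -p pics
cat > h.py <<'E'
import numpy as np, cv2
from scipy.spatial.transform import Rotation as R
from rig import env, viewer, job, find_in, tip_of
def ray(cam,uv):
    m=viewer.camera_model(cam)
    f=240/np.tan(np.radians(m['fovy'])/2)
    d=np.array([(uv[0]-m['cx'])/f,(uv[1]-m['cy'])/f,1.])
    if cam=='wrist':
        r=np.hypot(d[0],d[1]); 
        d=np.array([d[0]/r*np.sin(r),d[1]/r*np.sin(r),np.cos(r)]) if r>0 else np.array([0,0,1.])
        T=np.array(m['T_tool_cam']); o=env.get_obs(); Rt=R.from_quat(o['tcp_rot']).as_matrix()
        return Rt@T[:3,3]+T[:3,:3]@np.zeros(3)+np.array(o['ee_pos']), Rt@T[:3,:3]@d
    return np.array(m['xyz']), R.from_quat(m['orientation']).as_matrix()@d
def atz(cam,uv,z):
    p,d=ray(cam,uv); return p+d*(z-p[2])/d[2]
E
python3 - <<'E'
from h import *
print(env.grip_depth,env.get_obs())
for c in ['top','side']:
    cv2.imwrite(f'pics/{c}0.png',viewer.snapshot(c)); print(viewer.camera_model(c))
    for t,z in [('pad_a_top',.061),('tag_a_top',.059),('stand_a',0)]:
        for r in tip_of(t,c): print(c,t,np.round(r['uv'],1),round(r['conf'],2),np.round(atz(c,r['uv'],z),4))
E
```

```text
0.0187 {'clock': 0.0, 'joints': array([-1.29849940e+00,  2.07435555e-01,  1.54297327e+00, -9.05980132e-07,
        1.39349971e+00, -1.50509421e-01]), 'joint_velocities': array([-5.43403883e-04, -2.56924099e-03,  1.09775674e-04,  1.34241876e-04,
        2.34520622e-03,  9.19062380e-05]), 'tau': array([ 7.11601956e-05, -3.83031428e+01, -2.91596085e+01, -1.13256074e-04,
        1.06177645e-02, -5.47273970e-06]), 'ee_pos': array([ 0.23571105, -0.52362758,  0.23010777]), 'tcp_rot': array([-0.69131416, -0.14919086,  0.69141445, -0.14755636]), 'contact_force': array([-0.10897618, -0.55145846, -0.74183259]), 'moment': array([ 0.04292008, -0.00480027,  0.03837843]), 'finger_gap': 0.08555604046501945}
{'fovy': 45.033421558769284, 'cx': 320.296646066221, 'cy': 246.89005503137028, 'xyz': array([ 0.43404886, -0.00299484,  1.48117889]), 'orientation': array([ 0.71404855, -0.69653433,  0.05652056, -0.04219033])}
top pad_a_top [313.4 313. ] 0.91 [ 0.471  -0.0165  0.061 ]
top tag_a_top [323.7 284.3] 0.53 [ 0.5418 -0.0401  0.059 ]
top stand_a [219.8 281.2] 0.82 [0.5475 0.2238 0.    ]
top stand_a [404.7 291.8] 0.73 [ 0.5322 -0.2498  0.    ]
top stand_a [316.1 304.9] 0.59 [ 0.4932 -0.0234  0.    ]
{'fovy': 57.73178516725688, 'cx': 327.3413182552582, 'cy': 237.11636061784014, 'xyz': array([-0.02918335,  0.7440482 ,  0.62867418]), 'orientation': array([-0.29350517,  0.81784842, -0.46350816,  0.17360551])}
side pad_a_top [374.9 247.6] 0.6 [ 0.4665 -0.0206  0.061 ]
side tag_a_top [352.4 239.9] 0.57 [ 0.5334 -0.0181  0.059 ]
side stand_a [366.4 262.6] 0.74 [ 0.4954 -0.0291  0.    ]
side stand_a [397.5 228.3] 0.72 [ 0.5287 -0.2318  0.    ]
side stand_a [291.1 286.3] 0.7 [0.5763 0.1655 0.    ]
side stand_a [281.5 303.2] 0.63 [0.5494 0.2245 0.    ]
```

View pics/top0.png

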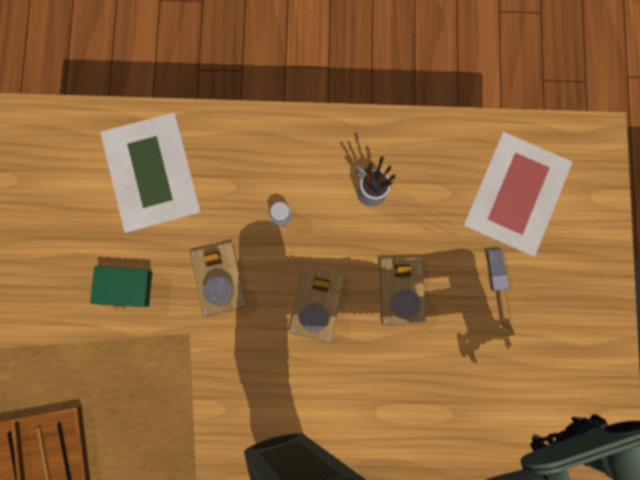

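View pics/side0.png

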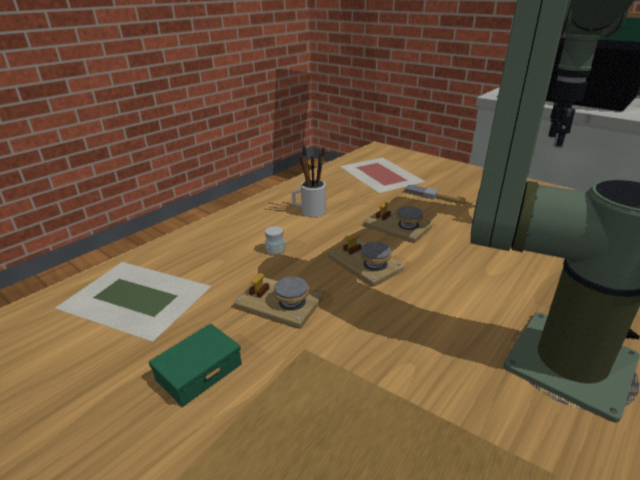

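Run:
```python
import cv2
a=cv2.imread('pics/top0.png')[240:350,160:460]
cv2.imwrite('pics/top0c.png',cv2.resize(a,(800,293),interpolation=cv2.INTER_CUBIC))
```

```text
(no output)
```

View pics/top0c.png

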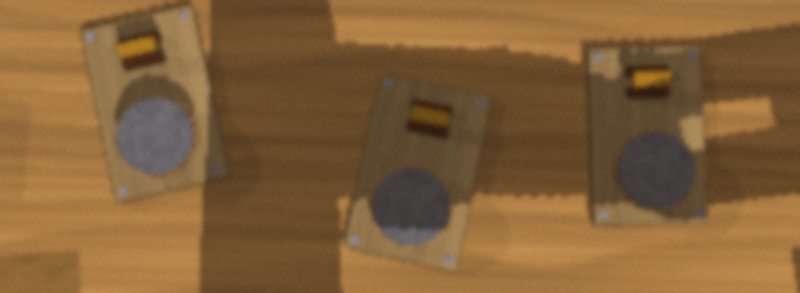

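Run:
```python
from h import *
o=env.get_obs();print(R.from_quat(o['tcp_rot']).as_matrix().round(3))
for n,p,t in [('L',(218.1,290.6),(212.1,257.3)),('M',(314.1,317.3),(321.6,283.9)),('R',(406,303.8),(404.1,268.9))]:
    a=atz('top',p,.061);b=atz('top',t,.0595);print(n,a.round(4),b.round(4),'yaw',np.arctan2(b[1]-a[1],b[0]-a[0]).round(3),'len',np.linalg.norm((b-a)[:2]).round(4))
```

```text
[[-0.     0.41  -0.912]
 [ 0.    -0.912 -0.41 ]
 [-1.    -0.    -0.   ]]
L [0.5198 0.2175 0.061 ] [0.6014 0.2364 0.0595] yaw 0.227 len 0.0838
M [ 0.4606 -0.0185  0.061 ] [ 0.5426 -0.0349  0.0595] yaw -0.198 len 0.0836
R [ 0.4988 -0.2429  0.061 ] [ 0.5848 -0.2382  0.0595] yaw 0.054 len 0.0861
```

```bash
python3 -m handwheel '[{"ax":0.0336},{"ax":0.0336},{"ax":0.0336},{"ax":0.0336},{"y":-0.15,"z":-0.06},{"y":-0.15,"z":-0.06},{"y":-0.15,"z":-0.06},{"y":-0.15,"z":-0.06},{"y":-0.15,"z":-0.06},{"y":-0.15,"z":-0.06}]' 0
python3 -m handwheel '[{"y":-0.15,"z":-0.06},{"y":-0.15,"z":-0.06},{"y":-0.15,"z":-0.06},{"y":-0.15,"z":-0.06},{"y":-0.15,"z":-0.06},{"y":-0.15,"z":-0.06},{"y":-0.15,"z":-0.06},{"y":-0.15,"z":-0.06},{"y":-0.15,"z":-0.06},{"y":-0.15,"z":-0.06}]'
python3 -m handwheel '[{"y":-0.15,"z":-0.06},{"y":-0.15,"z":-0.06},{"y":-0.15,"z":-0.06},{"y":-0.15,"z":-0.06},{"y":-0.15,"z":-0.06},{"y":-0.15,"z":-0.06}]'
python3 - <<'E'
from h import *
o=env.get_obs();print(o);print(R.from_quat(o['tcp_rot']).as_matrix().round(3))
E
```

```text
{'clock': 0.4, 'joints': array([-1.29852631e+00,  2.06711624e-01,  1.54171401e+00, -1.12611280e-05,
        1.39350685e+00, -1.50478930e-01]), 'joint_velocities': array([-0.00025099, -0.00287358, -0.00260966, -0.00137789, -0.00067784,
        0.00110348]), 'tau': array([ 6.42960513e-04, -3.82490730e+01, -2.91435260e+01, -1.30686080e-04,
        4.04052436e-03,  7.59054728e-06]), 'ee_pos': array([ 0.23587182, -0.52427218,  0.23111655]), 'tcp_rot': array([-0.69135766, -0.14847419,  0.6913801 , -0.14823481]), 'contact_force': array([-0.18244556,  0.15990157,  0.05094888]), 'moment': array([-0.01163598,  0.03564819, -0.01069122]), 'finger_gap': 0.08530635407257664}
[[-0.     0.41  -0.912]
 [ 0.    -0.912 -0.41 ]
 [-1.    -0.    -0.   ]]$[0]: bad value
$[0]: bad value
$[0]: bad value
```

```bash
python3 -m handwheel '[{"x":0,"y":0,"z":0,"ax":0.0336,"ay":0,"az":0},{"x":0,"y":0,"z":0,"ax":0.0336,"ay":0,"az":0},{"x":0,"y":0,"z":0,"ax":0.0336,"ay":0,"az":0},{"x":0,"y":0,"z":0,"ax":0.0336,"ay":0,"az":0}]' 0
```

```text
clock: 0.73
ee_pos: [0.2359, -0.5244, 0.2313]
tcp_rot: [-0.707, 0.002, 0.707, 0.002]
contact_force: [0.3, 0.2, -0.4]
finger_gap: 0.0388
```

```bash
python3 -m handwheel '[{"x":0,"y":-0.16,"z":-0.06,"ax":0,"ay":0,"az":0},{"x":0,"y":-0.16,"z":-0.06,"ax":0,"ay":0,"az":0},{"x":0,"y":-0.16,"z":-0.06,"ax":0,"ay":0,"az":0},{"x":0,"y":-0.16,"z":-0.06,"ax":0,"ay":0,"az":0},{"x":0,"y":-0.16,"z":-0.06,"ax":0,"ay":0,"az":0},{"x":0,"y":-0.16,"z":-0.06,"ax":0,"ay":0,"az":0},{"x":0,"y":-0.16,"z":-0.06,"ax":0,"ay":0,"az":0},{"x":0,"y":-0.16,"z":-0.06,"ax":0,"ay":0,"az":0},{"x":0,"y":-0.16,"z":-0.06,"ax":0,"ay":0,"az":0},{"x":0,"y":-0.16,"z":-0.06,"ax":0,"ay":0,"az":0}]'
python3 -m handwheel '[{"x":0,"y":-0.16,"z":-0.06,"ax":0,"ay":0,"az":0},{"x":0,"y":-0.16,"z":-0.06,"ax":0,"ay":0,"az":0},{"x":0,"y":-0.16,"z":-0.06,"ax":0,"ay":0,"az":0},{"x":0,"y":-0.16,"z":-0.06,"ax":0,"ay":0,"az":0},{"x":0,"y":-0.16,"z":-0.06,"ax":0,"ay":0,"az":0},{"x":0,"y":-0.16,"z":-0.06,"ax":0,"ay":0,"az":0},{"x":0,"y":-0.16,"z":-0.06,"ax":0,"ay":0,"az":0},{"x":0,"y":-0.16,"z":-0.06,"ax":0,"ay":0,"az":0},{"x":0,"y":-0.16,"z":-0.06,"ax":0,"ay":0,"az":0},{"x":0,"y":-0.16,"z":-0.06,"ax":0,"ay":0,"az":0}]'
```

```text
clock: 1.57
ee_pos: [0.356, -0.2028, 0.2316]
tcp_rot: [0.707, -0.0, -0.707, 0.0]
contact_force: [0.0, -1.0, 0.5]
finger_gap: -0.0004
clock: 2.4
ee_pos: [0.4759, 0.1176, 0.2315]
tcp_rot: [0.707, 0.0, -0.707, 0.0]
contact_force: [0.5, -0.8, -0.6]
finger_gap: 0.0001
```

```bash
python3 -m handwheel '[{"x":0,"y":-0.166,"z":-0.073,"ax":0,"ay":0,"az":0},{"x":0,"y":-0.166,"z":-0.073,"ax":0,"ay":0,"az":0},{"x":0,"y":-0.166,"z":-0.073,"ax":0,"ay":0,"az":0},{"x":0,"y":0,"z":0,"ax":0,"ay":0,"az":0}]'
python3 - <<'E'
from h import *
o=env.get_obs();print(o['ee_pos'],o['contact_force'])
cv2.imwrite('pics/w1.png',viewer.snapshot('wrist')); c='wrist'
for t,z in [('pad_a_top',.061),('tag_a_top',.059)]:
  for r in tip_of(t,c): print(c,t,np.round(r['uv'],1),round(r['conf'],2),np.round(atz(c,r['uv'],z),4))
E
```

```text
clock: 2.73
ee_pos: [0.5209, 0.2207, 0.2311]
tcp_rot: [0.708, 0.003, -0.706, 0.001]
contact_force: [-0.9, -0.5, 0.3]
finger_gap: 0.0003
[0.52094407 0.22067078 0.23111606] [-0.9160003  -0.46648108  0.32862592]
wrist pad_a_top [544.5 277.7] 0.78 [ 0.4566 -0.0235  0.061 ]
wrist pad_a_top [621.   10.8] 0.46 [ 0.7562 -0.1036  0.061 ]
wrist tag_a_top [570.5 201. ] 0.92 [ 0.5397 -0.042   0.059 ]
```

View pics/w1.png

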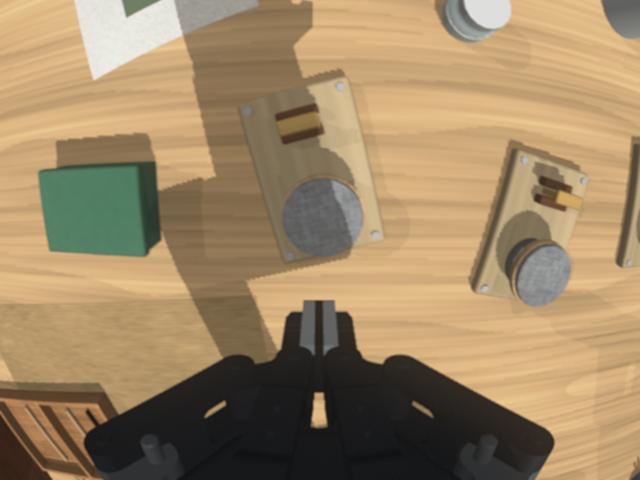

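Run:
```python
from h import *
for n,uv,z in [('padL',(323,217),.061),('tagL',(298.5,124.5),.0595),('padM',(540,272),.061),('tagM',(569.5,200),.0595)]: print(n,atz('wrist',uv,z).round(4))
print(env.get_obs()['ee_pos'])
```

```text
padL [0.519  0.2115 0.061 ]
tagL [0.5988 0.232  0.0595]
padM [ 0.4627 -0.0167  0.061 ]
tagM [ 0.5407 -0.04    0.0595]
[0.51889273 0.2152525  0.23086838]
```

```bash
python3 -m handwheel '[{"x":0.1,"y":0,"z":0,"ax":0,"ay":0,"az":0},{"x":0.14,"y":0,"z":0,"ax":0,"ay":0,"az":0},{"x":0.14,"y":0,"z":0,"ax":0,"ay":0,"az":0},{"x":0.14,"y":0,"z":0,"ax":0,"ay":0,"az":0},{"x":0.14,"y":0,"z":0,"ax":0,"ay":0,"az":0},{"x":0.08,"y":0,"z":0,"ax":0,"ay":0,"az":0},{"x":0.04,"y":0,"z":0,"ax":0,"ay":0,"az":0},{"x":0,"y":0,"z":0,"ax":0,"ay":0,"az":0},{"x":0,"y":0,"z":0,"ax":0,"ay":0,"az":0}]'
python3 -m handwheel '[{"x":0.0,"y":0,"z":0,"ax":0,"ay":0,"az":0},{"x":0,"y":0,"z":0,"ax":0,"ay":0,"az":0}]'
python3 - <<'E'
from h import *
o=env.get_obs();print(o['ee_pos'],o['contact_force'])
E
```

```text
clock: 3.63
ee_pos: [0.5196, 0.2146, 0.076]
tcp_rot: [0.707, -0.0, -0.707, -0.0]
contact_force: [0.2, -0.3, -0.3]
finger_gap: -0.0
clock: 3.8
ee_pos: [0.5209, 0.2155, 0.0773]
tcp_rot: [0.708, 0.0, -0.706, -0.0]
contact_force: [-0.1, -0.3, 0.0]
finger_gap: 0.0003
[0.52088163 0.21551003 0.07733328] [-0.12491133 -0.26206802  0.02448011]
```

```bash
python3 -m handwheel '[{"x":0.03,"y":0,"z":0,"ax":0,"ay":0,"az":0},{"x":0.03,"y":0,"z":0,"ax":0,"ay":0,"az":0},{"x":0,"y":0,"z":0,"ax":0,"ay":0,"az":0},{"x":0,"y":0,"z":0,"ax":0,"ay":0,"az":0}]'
python3 -m handwheel '[{"x":0.01,"y":0,"z":0,"ax":0,"ay":0,"az":0},{"x":0.0,"y":0,"z":0,"ax":0,"ay":0,"az":0}]'
python3 -m handwheel '[{"x":0.01,"y":0,"z":0,"ax":0,"ay":0,"az":0},{"x":0.0,"y":0,"z":0,"ax":0,"ay":0,"az":0}]'
python3 -m handwheel '[{"x":0.01,"y":0,"z":0,"ax":0,"ay":0,"az":0},{"x":0.0,"y":0,"z":0,"ax":0,"ay":0,"az":0}]'
```

```text
clock: 4.13
ee_pos: [0.5186, 0.2153, 0.0626]
tcp_rot: [-0.707, -0.0, 0.708, -0.0]
contact_force: [-0.6, -0.1, 0.7]
finger_gap: 0.0001
clock: 4.3
ee_pos: [0.5192, 0.2154, 0.061]
tcp_rot: [-0.707, -0.0, 0.707, -0.0]
contact_force: [0.7, 0.1, 0.1]
finger_gap: -0.0001
clock: 4.47
ee_pos: [0.5194, 0.2154, 0.0592]
tcp_rot: [0.707, 0.0, -0.707, 0.0]
contact_force: [0.4, -0.8, 0.7]
finger_gap: -0.0002
clock: 4.63
ee_pos: [0.5196, 0.2155, 0.0573]
tcp_rot: [0.707, 0.0, -0.707, 0.0]
contact_force: [0.7, 0.2, 1.5]
finger_gap: -0.0002
```

```bash
python3 -m handwheel '[{"x":0.006,"y":0,"z":0,"ax":0,"ay":0,"az":0},{"x":0.0,"y":0,"z":0,"ax":0,"ay":0,"az":0}]'
for i in 1 2 3 4 5 6; do python3 -m handwheel '[{"x":0,"y":0,"z":0,"ax":0,"ay":0,"az":0}]' | grep -E 'ee_pos|force'; done
```

```text
clock: 4.8
ee_pos: [0.5196, 0.2155, 0.0563]
tcp_rot: [0.707, 0.0, -0.707, 0.0]
contact_force: [-0.2, 0.2, 2.0]
finger_gap: -0.0001
ee_pos: [0.5196, 0.2155, 0.0563]
contact_force: [-0.6, 0.6, 3.0]
ee_pos: [0.5196, 0.2155, 0.0563]
contact_force: [0.3, 0.2, 2.3]
ee_pos: [0.5196, 0.2155, 0.0563]
contact_force: [0.5, 0.8, 2.3]
ee_pos: [0.5196, 0.2155, 0.0563]
contact_force: [0.5, 0.4, 2.8]
ee_pos: [0.5196, 0.2155, 0.0562]
contact_force: [0.7, 0.5, 2.8]
ee_pos: [0.5196, 0.2155, 0.0562]
contact_force: [0.8, 1.1, 2.4]
```

```bash
python3 -m handwheel '[{"x":-0.03,"y":0,"z":0,"ax":0,"ay":0,"az":0},{"x":-0.1,"y":0,"z":0,"ax":0,"ay":0,"az":0},{"x":-0.12,"y":0.04,"z":0.01,"ax":0,"ay":0,"az":0},{"x":0,"y":0.14,"z":0.035,"ax":0,"ay":0,"az":0},{"x":0,"y":0.14,"z":0.035,"ax":0,"ay":0,"az":0},{"x":0,"y":0.14,"z":0.035,"ax":0,"ay":0,"az":0},{"x":0,"y":0.14,"z":0.035,"ax":0,"ay":0,"az":0},{"x":0,"y":0.14,"z":0.035,"ax":0,"ay":0,"az":0},{"x":0,"y":0.14,"z":0.035,"ax":0,"ay":0,"az":0},{"x":0,"y":0.14,"z":0.035,"ax":0,"ay":0,"az":0}]'
python3 -m handwheel '[{"x":0,"y":0.1,"z":0.025,"ax":0,"ay":0,"az":0},{"x":0,"y":0.0475,"z":0.01,"ax":0,"ay":0,"az":0},{"x":0,"y":0,"z":0,"ax":0,"ay":0,"az":0},{"x":0,"y":0,"z":0,"ax":0,"ay":0,"az":0}]'
python3 - <<'E'
from h import *
o=env.get_obs();print(o['ee_pos'],o['contact_force'])
cv2.imwrite('pics/w2.png',viewer.snapshot('wrist')); c='wrist'
E
```

```text
clock: 6.13
ee_pos: [0.4671, 0.0102, 0.1059]
tcp_rot: [-0.707, -0.0, 0.708, -0.0]
contact_force: [0.5, -0.5, -0.2]
finger_gap: -0.0003
clock: 6.47
ee_pos: [0.4613, -0.018, 0.106]
tcp_rot: [-0.707, 0.0, 0.707, 0.001]
contact_force: [0.2, 0.2, -0.3]
finger_gap: 0.0001
[ 0.46133473 -0.01795532  0.10604949] [ 0.18304898  0.21259498 -0.26939666]
```

View pics/w2.png

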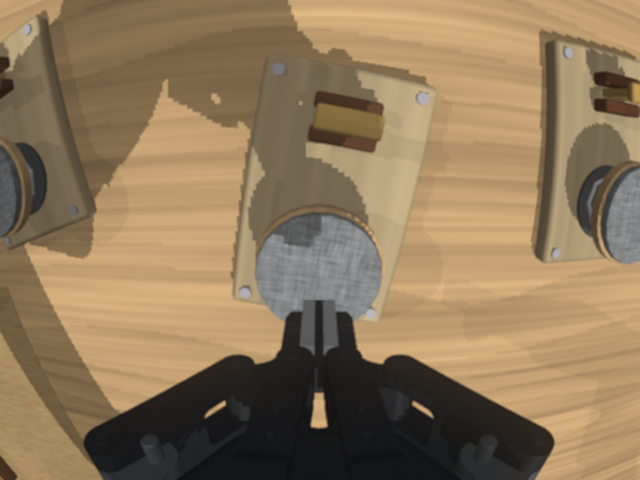

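```bash
python3 -m handwheel '[{"x":0.1,"y":0,"z":0,"ax":0,"ay":0,"az":0},{"x":0.08,"y":0,"z":0,"ax":0,"ay":0,"az":0},{"x":0.038,"y":0,"z":0,"ax":0,"ay":0,"az":0},{"x":0,"y":0,"z":0,"ax":0,"ay":0,"az":0},{"x":0,"y":0,"z":0,"ax":0,"ay":0,"az":0}]'
python3 -m handwheel '[{"x":0.01,"y":0,"z":0,"ax":0,"ay":0,"az":0},{"x":0.01,"y":0,"z":0,"ax":0,"ay":0,"az":0},{"x":0,"y":0,"z":0,"ax":0,"ay":0,"az":0}]'
python3 -m handwheel '[{"x":0.011,"y":0,"z":0,"ax":0,"ay":0,"az":0},{"x":0.0,"y":0,"z":0,"ax":0,"ay":0,"az":0}]'
for i in 1 2 3 4 5 6; do python3 -m handwheel '[{"x":0,"y":0,"z":0,"ax":0,"ay":0,"az":0}]' | grep -E 'ee_pos|force'; done
```

```text
clock: 6.93
ee_pos: [0.4614, -0.0173, 0.0624]
tcp_rot: [-0.707, -0.001, 0.707, -0.001]
contact_force: [0.3, 0.6, 1.0]
finger_gap: 0.0001
clock: 7.18
ee_pos: [0.4625, -0.018, 0.0592]
tcp_rot: [0.708, 0.0, -0.706, 0.0]
contact_force: [0.4, 1.7, 2.9]
finger_gap: -0.0003
clock: 7.35
ee_pos: [0.4625, -0.0181, 0.057]
tcp_rot: [0.708, 0.0, -0.706, 0.0]
contact_force: [-0.1, 1.5, 4.8]
finger_gap: 0.0003
ee_pos: [0.4625, -0.0181, 0.0571]
contact_force: [0.6, 2.6, 4.5]
ee_pos: [0.4625, -0.0181, 0.057]
contact_force: [1.2, 3.0, 4.7]
ee_pos: [0.4625, -0.0182, 0.0569]
contact_force: [2.4, 2.7, 5.0]
ee_pos: [0.4624, -0.0182, 0.0568]
contact_force: [2.2, 3.2, 4.6]
ee_pos: [0.4623, -0.0183, 0.0567]
contact_force: [2.3, 2.2, 5.7]
ee_pos: [0.4622, -0.0183, 0.0567]
contact_force: [3.0, 1.9, 5.5]
```

```bash
python3 -m handwheel '[{"x":-0.03,"y":0,"z":0,"ax":0,"ay":0,"az":0},{"x":-0.1,"y":0,"z":0,"ax":0,"ay":0,"az":0},{"x":-0.12,"y":0.04,"z":-0.01,"ax":0,"ay":0,"az":0},{"x":0,"y":0.14,"z":-0.024,"ax":0,"ay":0,"az":0},{"x":0,"y":0.14,"z":-0.024,"ax":0,"ay":0,"az":0},{"x":0,"y":0.14,"z":-0.024,"ax":0,"ay":0,"az":0},{"x":0,"y":0.14,"z":-0.024,"ax":0,"ay":0,"az":0},{"x":0,"y":0.14,"z":-0.024,"ax":0,"ay":0,"az":0},{"x":0,"y":0.14,"z":-0.024,"ax":0,"ay":0,"az":0},{"x":0,"y":0.14,"z":-0.024,"ax":0,"ay":0,"az":0}]'
python3 -m handwheel '[{"x":0,"y":0.07,"z":-0.01,"ax":0,"ay":0,"az":0},{"x":0,"y":0.03,"z":0,"ax":0,"ay":0,"az":0},{"x":0,"y":0,"z":0,"ax":0,"ay":0,"az":0},{"x":0,"y":0,"z":0,"ax":0,"ay":0,"az":0}]'
python3 - <<'E'
from h import *
o=env.get_obs();print(o['ee_pos'],o['contact_force'])
cv2.imwrite('pics/w3.png',viewer.snapshot('wrist')); c='wrist'
E
```

```text
clock: 8.68
ee_pos: [0.4948, -0.2229, 0.1049]
tcp_rot: [-0.705, -0.001, 0.709, 0.0]
contact_force: [0.8, 0.8, -0.0]
finger_gap: -0.0002
clock: 9.02
ee_pos: [0.498, -0.2408, 0.1055]
tcp_rot: [-0.706, -0.001, 0.708, 0.0]
contact_force: [0.3, 0.2, -0.1]
finger_gap: 0.0002
[ 0.49804158 -0.2407931   0.10549347] [ 0.32780556  0.19250757 -0.10571296]
```

View pics/w3.png

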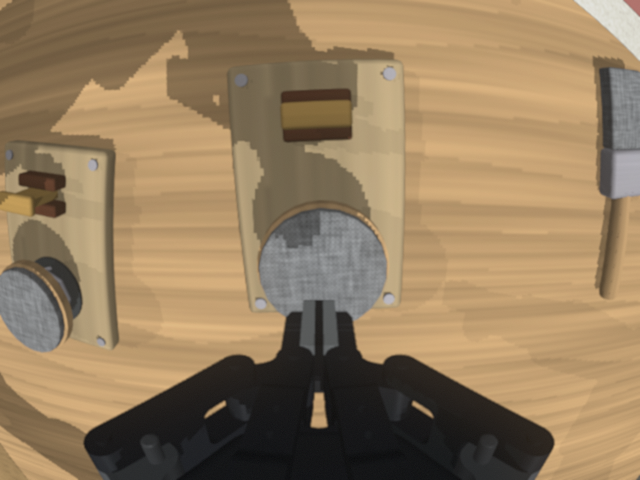

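```bash
python3 -m handwheel '[{"x":0.1,"y":0,"z":0,"ax":0,"ay":0,"az":0},{"x":0.08,"y":0,"z":0,"ax":0,"ay":0,"az":0},{"x":0.037,"y":0,"z":0,"ax":0,"ay":0,"az":0},{"x":0,"y":0,"z":0,"ax":0,"ay":0,"az":0},{"x":0,"y":0,"z":0,"ax":0,"ay":0,"az":0}]'
python3 -m handwheel '[{"x":0.01,"y":0,"z":0,"ax":0,"ay":0,"az":0},{"x":0.01,"y":0,"z":0,"ax":0,"ay":0,"az":0},{"x":0,"y":0,"z":0,"ax":0,"ay":0,"az":0}]'
python3 -m handwheel '[{"x":0.011,"y":0,"z":0,"ax":0,"ay":0,"az":0},{"x":0.0,"y":0,"z":0,"ax":0,"ay":0,"az":0}]'
for i in 1 2 3; do python3 -m handwheel '[{"x":0,"y":0,"z":0,"ax":0,"ay":0,"az":0}]' | grep -E 'ee_pos|force'; done
```

```text
clock: 9.48
ee_pos: [0.4989, -0.241, 0.0628]
tcp_rot: [-0.707, -0.001, 0.707, -0.0]
contact_force: [-0.2, -0.2, -0.1]
finger_gap: -0.0001
clock: 9.73
ee_pos: [0.5001, -0.2423, 0.0599]
tcp_rot: [0.708, -0.0, -0.706, 0.0]
contact_force: [0.9, 2.2, 2.9]
finger_gap: 0.0003
clock: 9.9
ee_pos: [0.5001, -0.2424, 0.0578]
tcp_rot: [0.708, -0.0, -0.706, 0.0]
contact_force: [-0.3, 2.5, 6.6]
finger_gap: -0.0002
ee_pos: [0.5002, -0.2424, 0.0581]
contact_force: [-0.2, 3.0, 7.1]
ee_pos: [0.5002, -0.2424, 0.0581]
contact_force: [-0.6, 1.9, 6.7]
ee_pos: [0.5001, -0.2424, 0.0581]
contact_force: [-0.2, 2.2, 6.2]
```

```bash
python3 -m handwheel '[{"x":0.009,"y":0,"z":0,"ax":0,"ay":0,"az":0},{"x":0.0,"y":0,"z":0,"ax":0,"ay":0,"az":0}]'
for i in 1 2 3 4; do python3 -m handwheel '[{"x":0,"y":0,"z":0,"ax":0,"ay":0,"az":0}]' | grep -E 'ee_pos|force'; done
```

```text
clock: 10.32
ee_pos: [0.5002, -0.2424, 0.0565]
tcp_rot: [0.708, -0.0, -0.706, 0.0]
contact_force: [-0.4, 3.5, 10.3]
finger_gap: 0.0002
ee_pos: [0.5002, -0.2424, 0.0567]
contact_force: [-1.2, 2.3, 8.6]
ee_pos: [0.5002, -0.2424, 0.0567]
contact_force: [-1.5, 2.3, 8.8]
ee_pos: [0.5001, -0.2424, 0.0567]
contact_force: [-1.2, 3.3, 8.9]
ee_pos: [0.5002, -0.2424, 0.0567]
contact_force: [-1.0, 1.7, 8.4]
```

```bash
python3 -m handwheel '[{"x":-0.03,"y":0,"z":0,"ax":0,"ay":0,"az":0},{"x":-0.1,"y":0,"z":0,"ax":0,"ay":0,"az":0},{"x":-0.14,"y":0,"z":0,"ax":0,"ay":0,"az":0},{"x":-0.1,"y":-0.06,"z":-0.01,"ax":0,"ay":0,"az":0},{"x":0,"y":-0.14,"z":-0.01,"ax":0,"ay":0,"az":0},{"x":0,"y":-0.15,"z":-0.01,"ax":0,"ay":0,"az":0},{"x":0,"y":-0.15,"z":-0.01,"ax":0,"ay":0,"az":0},{"x":0,"y":-0.15,"z":-0.01,"ax":0,"ay":0,"az":0},{"x":0,"y":-0.15,"z":-0.01,"ax":0,"ay":0,"az":0},{"x":0,"y":-0.15,"z":-0.01,"ax":0,"ay":0,"az":0}]'
python3 -m handwheel '[{"x":0,"y":-0.15,"z":-0.01,"ax":0,"ay":0,"az":0},{"x":0,"y":-0.15,"z":-0.01,"ax":0,"ay":0,"az":0},{"x":0,"y":-0.15,"z":-0.01,"ax":0,"ay":0,"az":0},{"x":0,"y":-0.15,"z":-0.01,"ax":0,"ay":0,"az":0},{"x":0,"y":-0.15,"z":0,"ax":0,"ay":0,"az":0},{"x":0,"y":-0.15,"z":0,"ax":0,"ay":0,"az":0},{"x":0,"y":-0.15,"z":0,"ax":0,"ay":0,"az":0},{"x":0,"y":-0.15,"z":0,"ax":0,"ay":0,"az":0},{"x":0,"y":-0.15,"z":0,"ax":0,"ay":0,"az":0},{"x":0,"y":-0.08,"z":0,"ax":0,"ay":0,"az":0}]'
python3 -m handwheel '[{"x":0,"y":0,"z":0,"ax":0,"ay":0,"az":0},{"x":0,"y":0,"z":0,"ax":0,"ay":0,"az":0},{"x":0,"y":0,"z":0,"ax":0,"ay":0,"az":0},{"x":0,"y":0,"z":0,"ax":0,"ay":0,"az":0}]'
python3 - <<'E'
from h import *
o=env.get_obs();print(o['ee_pos'],o['contact_force'])
cv2.imwrite('pics/w4.png',viewer.snapshot('wrist')); c='wrist'
for t,z in [('pad_a_top',.061),('tag_a_top',.059)]:
  for r in tip_of(t,c): print(c,t,np.round(r['uv'],1),round(r['conf'],2),np.round(atz(c,r['uv'],z),4))
E
```

```text
clock: 11.48
ee_pos: [0.5128, -0.051, 0.1289]
tcp_rot: [-0.707, 0.0, 0.707, -0.0]
contact_force: [0.3, 0.1, 0.7]
finger_gap: 0.0002
clock: 12.32
ee_pos: [0.5205, 0.2367, 0.1289]
tcp_rot: [0.707, 0.001, -0.707, 0.001]
contact_force: [-0.1, -0.8, -0.5]
finger_gap: 0.0002
clock: 12.65
ee_pos: [0.5209, 0.2326, 0.1287]
tcp_rot: [-0.707, 0.001, 0.707, 0.0]
contact_force: [0.6, -0.4, -0.4]
finger_gap: 0.0005
[0.52087687 0.23256868 0.12866552] [ 0.5734531  -0.39349555 -0.43070367]
wrist pad_a_top [608. 321.] 0.61 [ 0.4615 -0.0147  0.061 ]
```

View pics/w4.png

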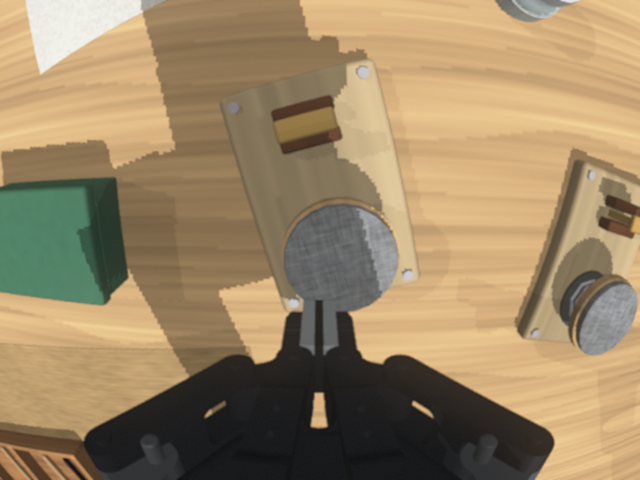

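Run:
```python
from h import *
a=cv2.imread('pics/w4.png')[80:170,250:360]
cv2.imwrite('pics/w4c.png',cv2.resize(a,(733,600),interpolation=cv2.INTER_CUBIC))
o=env.get_obs();print(o['ee_pos'])
print(atz('wrist',(307,125),.0595).round(4),atz('wrist',(341,255),.061).round(4))
p,d=ray('wrist',(320,240));print(p,d)
```

```text
[0.52105731 0.23277279 0.12889016]
[0.6025 0.2392 0.0595] [0.5252 0.2193 0.061 ]
[0.6062767  0.23256968 0.27131043] [-0.32158465 -0.00235552 -0.9468779 ]
```

View pics/w4c.png

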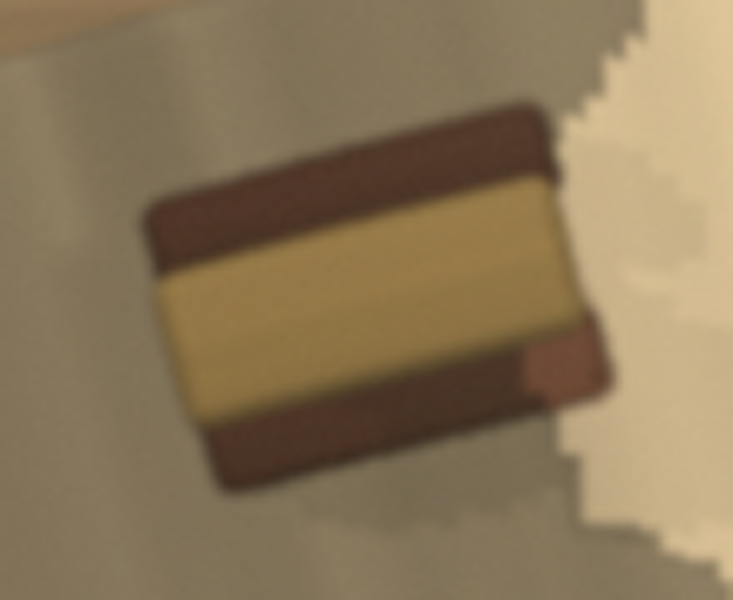

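```bash
python3 -m handwheel '[{"x":0,"y":-0.02,"z":-0.1,"ax":0,"ay":0,"az":0},{"x":0,"y":0,"z":-0.12,"ax":0,"ay":0,"az":0},{"x":0,"y":0,"z":-0.12,"ax":0,"ay":0,"az":0},{"x":0.06,"y":0,"z":-0.06,"ax":0,"ay":0,"az":0},{"x":0.1,"y":0,"z":0,"ax":0,"ay":0,"az":0},{"x":0.08,"y":0,"z":0,"ax":0,"ay":0,"az":0},{"x":0.04,"y":0,"z":0,"ax":0,"ay":0,"az":0},{"x":0,"y":0,"z":0,"ax":0,"ay":0,"az":0},{"x":0,"y":0,"z":0,"ax":0,"ay":0,"az":0},{"x":0,"y":0,"z":0,"ax":0,"ay":0,"az":0}]'
python3 - <<'E'
from h import *
o=env.get_obs();print(o['ee_pos'],o['contact_force'])
cv2.imwrite('pics/w5.png',viewer.snapshot('wrist')); a=viewer.snapshot('side')
cv2.imwrite('pics/s5.png',cv2.resize(a[220:340,220:380],(800,600),interpolation=cv2.INTER_CUBIC))
E
```

```text
clock: 13.63
ee_pos: [0.6017, 0.238, 0.0741]
tcp_rot: [0.708, 0.0, -0.706, -0.0]
contact_force: [0.2, -0.1, 0.7]
finger_gap: 0.0003
[0.60171634 0.23797881 0.07413904] [ 0.2259138  -0.13816988  0.72895472]
```

View pics/w5.png

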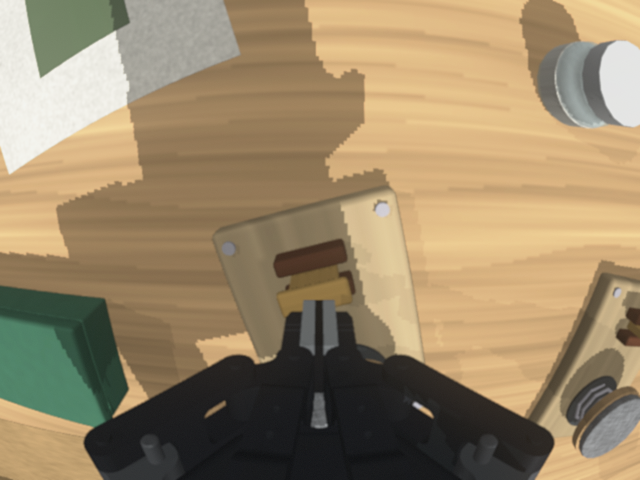

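View pics/s5.png

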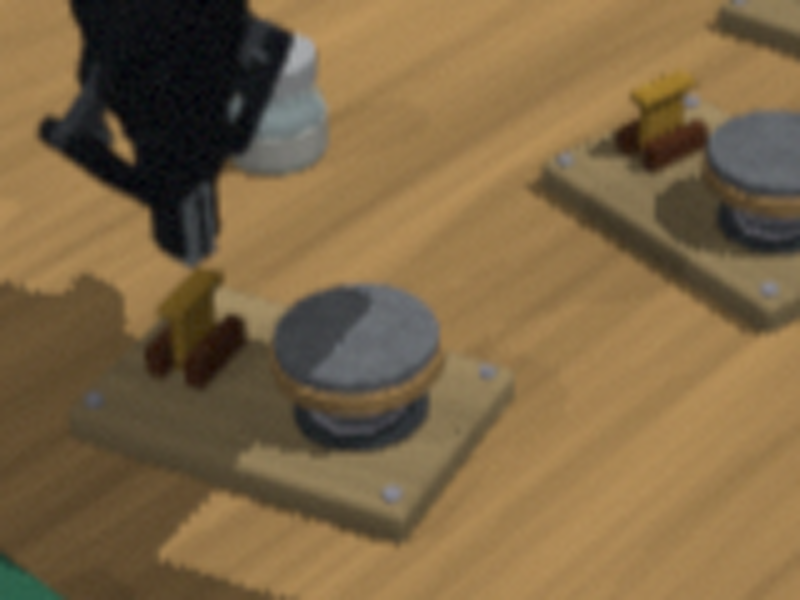

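```bash
python3 -m handwheel '[{"x":0.03,"y":0,"z":0,"ax":0,"ay":0,"az":0},{"x":0.03,"y":0,"z":0,"ax":0,"ay":0,"az":0},{"x":0.02,"y":0,"z":0,"ax":0,"ay":0,"az":0},{"x":0,"y":0,"z":0,"ax":0,"ay":0,"az":0}]'
python3 -m handwheel '[{"x":0.02,"y":0,"z":0,"ax":0,"ay":0,"az":0},{"x":0.02,"y":0,"z":0,"ax":0,"ay":0,"az":0},{"x":0.02,"y":0,"z":0,"ax":0,"ay":0,"az":0},{"x":0.0,"y":0,"z":0,"ax":0,"ay":0,"az":0}]'
python3 -m handwheel '[{"x":0.01,"y":0,"z":0,"ax":0,"ay":0,"az":0},{"x":0.0,"y":0,"z":0,"ax":0,"ay":0,"az":0}]'
python3 -m handwheel '[{"x":0.01,"y":0,"z":0,"ax":0,"ay":0,"az":0},{"x":0.0,"y":0,"z":0,"ax":0,"ay":0,"az":0}]'
```

```text
clock: 14.07
ee_pos: [0.6003, 0.2379, 0.0558]
tcp_rot: [-0.707, -0.0, 0.708, -0.0]
contact_force: [-0.1, 0.2, 0.5]
finger_gap: 0.0004
clock: 14.4
ee_pos: [0.6006, 0.2379, 0.0439]
tcp_rot: [-0.707, -0.0, 0.707, -0.0]
contact_force: [-0.2, -0.8, 0.7]
finger_gap: -0.0
clock: 14.57
ee_pos: [0.6008, 0.2379, 0.0424]
tcp_rot: [-0.707, -0.0, 0.707, -0.0]
contact_force: [-0.6, -0.3, -0.5]
finger_gap: -0.0001
clock: 14.73
ee_pos: [0.601, 0.238, 0.042]
tcp_rot: [-0.707, -0.0, 0.707, -0.0]
contact_force: [-2.6, -1.2, 6.3]
finger_gap: -0.0002
```

```bash
python3 -m handwheel '[{"x":0.01,"y":0,"z":0,"ax":0,"ay":0,"az":0},{"x":0.0,"y":0,"z":0,"ax":0,"ay":0,"az":0}]'
python3 - <<'E'
from h import *
a=viewer.snapshot('side')
cv2.imwrite('pics/s6.png',cv2.resize(a[220:340,220:380],(800,600),interpolation=cv2.INTER_CUBIC))
E
```

```text
clock: 14.9
ee_pos: [0.6012, 0.238, 0.042]
tcp_rot: [-0.707, -0.0, 0.707, -0.0]
contact_force: [-6.3, -2.1, 15.2]
finger_gap: -0.0004
```

View pics/s6.png

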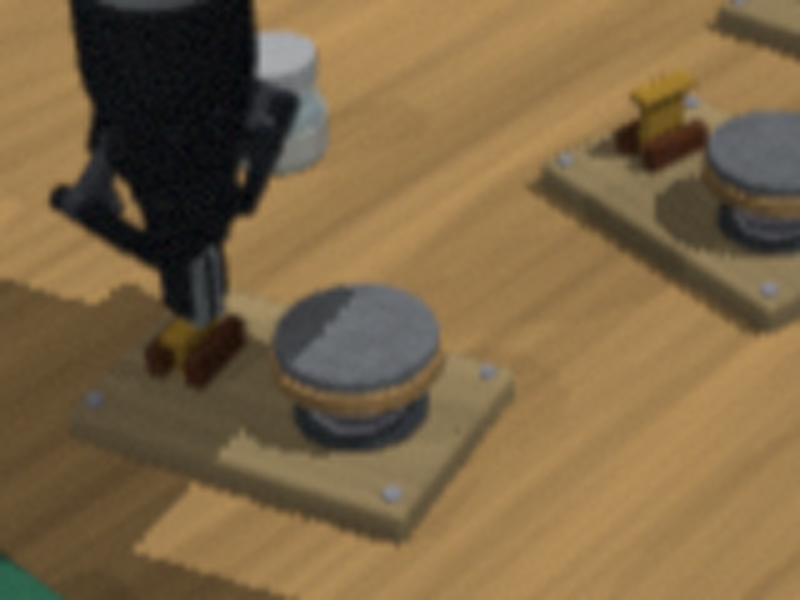

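Hard stop at 42 mm with 15 N, so the tag is down. I'll retreat straight up and look again.

```bash
python3 -m handwheel '[{"x":-0.03,"y":0,"z":0,"ax":0,"ay":0,"az":0},{"x":-0.08,"y":0,"z":0,"ax":0,"ay":0,"az":0},{"x":-0.15,"y":0,"z":0,"ax":0,"ay":0,"az":0},{"x":-0.15,"y":0,"z":0,"ax":0,"ay":0,"az":0},{"x":-0.15,"y":0,"z":0.1,"ax":0,"ay":0,"az":0},{"x":-0.1,"y":0,"z":0.15,"ax":0,"ay":0,"az":0},{"x":0,"y":0,"z":0.15,"ax":0,"ay":0,"az":0},{"x":0,"y":0,"z":0.1,"ax":0,"ay":0,"az":0},{"x":0,"y":0,"z":0,"ax":0,"ay":0,"az":0},{"x":0,"y":0,"z":0,"ax":0,"ay":0,"az":0}]'
python3 - <<'E'
from h import *
o=env.get_obs();print(o['ee_pos'],o['contact_force'],o['clock'])
a=viewer.snapshot('side')
cv2.imwrite('pics/s7.png',cv2.resize(a[180:340,220:440],(800,582),interpolation=cv2.INTER_CUBIC))
cv2.imwrite('pics/w7.png',viewer.snapshot('wrist'))
E
```

```text
clock: 15.78
ee_pos: [0.5001, 0.238, 0.1709]
tcp_rot: [0.707, 0.001, -0.707, 0.001]
contact_force: [-1.1, 0.2, -0.1]
finger_gap: -0.0001
[0.50005471 0.2380162  0.17092058] [-1.11923324  0.15222375 -0.10725584] 15.7833
```

View pics/s7.png

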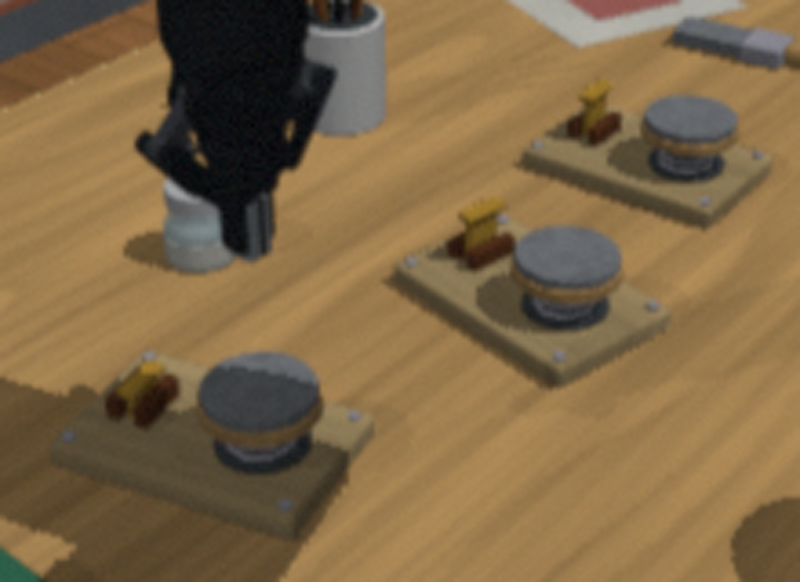

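View pics/w7.png

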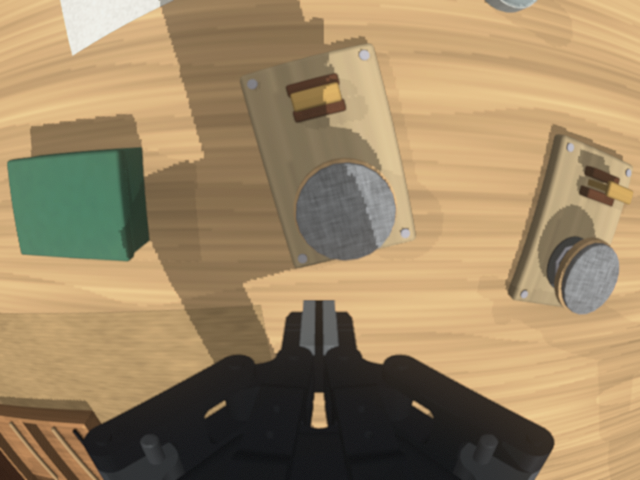

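Run:
```python
from h import *
print(job.hand_in())
```

```text
the job is handed in; nothing more can be done
None
```

The left pad is the softest, and I pushed its tag all the way down. The other two tags are still up, and the job was handed in at about 16 s.

**Pad presses:** I pressed left, then middle, then right with the shut fingertips, each to a tip height of about 56.5 mm (4.5–5.5 mm down). On the right pad I stopped briefly about 3.5 mm down, then pressed it the rest of the way without lifting off. Push-back at full depth:

| Pad | Force |
|---|---|
| Left | about 2.5 N |
| Middle | about 5 N |
| Right | about 8.7 N |

**Tag:** the left tag hit a hard stop at 42 mm, with 15 N on the fingertips.

**Last checks:** the side picture shows the left tag down between its cheeks and the other two up. The arm is clear and touching nothing, at a TCP height of 0.17 m. The stands show no visible shift, and nothing came near the mug, jar, box or brush.

**Oddities:**
- The force reading while the tag was sliding stayed under 1 N instead of the expected 2.5 N. I only read it between moves, and the stop height and pictures both confirm the tag is down.
- Sideways forces of 2–3 N appeared while I held the middle and right pads.

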